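# Lay out a condiment tray to its drawn template

## Robot

A 6-joint arm with a two-finger parallel gripper is mounted at the origin on the work surface. World frame = base frame: x ahead of the robot, y to its left, z up, the work surface at z = 0. Lengths are in m, angles in degrees, forces in N, time in s.
With the tool pointing down it reaches from about 0.325 to 0.85 m from the base axis. Payload 15.5 kg.
Tool frame: the origin (TCP) lies midway between the tips of the shut fingers; the grasp point (between the pads) lies 19 mm behind it; z points along the fingers, y is the line along which they close (so a half turn about z gives the same grasp; the last joint's range is limited). The gripper opens to 91 mm and grips with 3 to 60 N. Pads are 32 mm wide; open, the fingers measure 118 mm over their backs; the gripper's body (76 mm by 178 mm) begins 60 mm behind the grasp point.
Start: joints at [-74.685, 28.281, 77.091, -0, 74.628, -5.472], TCP at [0.222, -0.584, 0.214] pointing down, gripper open.
Joint ranges: [-166.48, 166.48], [-47.26, 123.95], [12.59, 153.08], [-70.14, 250.14], [6.76, 159.57], [-176.63, 176.63]. Speed limits (degrees/s): [108.29, 108.29, 147.25, 172.46, 172.46, 172.46].

## Interface

Orientations are given as a 3x3 rotation matrix whose columns are the frame's x, y, z axes.
In Python, from bench import ctrl gives the robot as it stands. The module is installed in compiled form; this text tells all that it offers. Calls block until the motion is done:
- ctrl.goto(position, orientation): joint-space move of the TCP to a pose.
- ctrl.move_l(position, vel=0.15, ori=None, contact_N=None): straight line of the TCP; ori=None keeps the orientation; vel is the mean speed in m/s. With contact_N (N) it stops when the force on the tool has changed by that much, and returns True; else False.
- ctrl.movej(angles): joint-space move.
- ctrl.command_gripper(opening): opening from 0.0 (shut) to 1.0 (fully open); the grip force is fixed at half the most; returns when the fingers have stopped.
- ctrl.sleep(seconds).
- ctrl.ik(position, orientation): joint angles nearest the present ones, or None.
- ctrl.read_camera(name): name is "scene" or "side" or "wrist"; returns the picture (480x640x3 uint8, blue, green, red); there is no depth.
- ctrl.camera_params(name): a dict with "fx", "fy", "cx", "cy" (pixels), "pose" (4x4, takes a point from camera to world coordinates); the wrist camera has in their place "T_tool_cam" (4x4, takes a point from camera to tool coordinates, whose origin is the TCP and whose axes are the flange's). Camera axes: x right, y up, looking along -z (the intrinsics and any distortion apply to the point x, -y, -z); pixel columns grow to the right and rows downward; lengths in m; the calibration is good to about 2 mm. A picture is of the moment at which its call begins: read the wrist's pose just before it. camera_params takes no time and is no camera call.
A pose or a line that the arm cannot do raises ctrl.MotionError and nothing moves.
- ctrl.sign_off(): hands the job in; it is judged then, once.
Readings, each from a call of its own:
- ctrl.current_t(): time.
- ctrl.current_q(): joint angles.
- ctrl.current_dq(): joint speeds.
- ctrl.current_effort(): joint torques, N m.
- ctrl.current_tool_pos(): TCP position.
- ctrl.current_eef_rot(): TCP orientation.
- ctrl.current_contact_force(): force on the tool from outside, world axes, zero at the start.
- ctrl.current_wrist_torque(): the same for the moment, N m.
- ctrl.current_grip_width(): opening from 0.0 (shut) to 1.0 (fully open).
- ctrl.current_grasp_force(): force on a finger pad.
Only numpy, scipy, OpenCV 4.12 (cv2) and the standard library are available. Lean on these libraries where they do the work, as an engineer would, in place of code of your own. Each camera call takes 0.05 s, during which the arm holds its last target. There are 200 camera calls.

## Task

Kit the tray to match the layout drawn on it: stand the ramekin and the two white-lidded glass jars from the tilted door rack upright on their own round outlines (double circle for the ramekin, larger single circle for the larger jar, smaller one for the smaller jar), and lay the spoon in the spoon outline, bowl over the drawn bowl, each well centred in its outline. Set the jars and ramekin down upright and gently, never dropped or put down leaning, and leave everything else where it is.

Things in the scene. Friction and masses are not known exactly. Their poses are not given: they have to be found in the camera images.
- tray: fixed serving tray, white floor with a 14 mm high wooden rim, 290 (its x) x 380 (its y); origin under its centre on the work surface; inner floor 6 above the origin. Thin dark outlines drawn on the floor: three round ones in a row 60 beyond the centre line along its x, 115 apart, in any order, and one spoon-shaped one along its y, 85 nearer than the centre (sizes in mm)
- spot_ramekin: outline for the ramekin: double circle, 80 and 56 across; origin at its centre on the tray floor (sizes in mm)
- spot_large_jar: outline for the large jar: single circle 66 across; origin at its centre on the tray floor (sizes in mm)
- spot_small_jar: outline for the small jar: single circle 52 across; origin at its centre on the tray floor (sizes in mm)
- spot_spoon: spoon-shaped outline, 162 long, handle part 24 wide, bowl circle 48 across; origin at mid-length of the drawn spoon on the tray floor, x axis towards the drawn bowl (sizes in mm)
- spot_spoon_bowl (a point): centre of the drawn bowl circle, 57 from the outline's origin, on the tray floor (sizes in mm)
- rack: fixed strip of cupboard door (board 85 high behind) with three pale bins in a row, 100 apart along its y, tipped so that their contents lean 25 degrees, tops towards the rack's -x (robot side). Origin on the work surface below the inner front lower corner of the middle bin, which is 60 higher. Bin walls, along the lean: front 18, between bins 14, back 24 above the bin floor (sizes in mm)
- large_jar_center (a point): large glass jar with white lid, 72 tall, lid 54 across over the top 20, glass 52 across; stands in one of the bins, leaning 25 degrees; point on its axis half-way up (36 from its foot); z axis along the jar to the lid; it balances about half-way up and swings in the fingers if gripped lightly well above that; a gripper's body must clear a neighbour's lid; 0.16 kg give or take (sizes in mm)
- small_jar_center (a point): small glass jar with white lid, 70 tall, lid 40 across over the top 20, glass 38 across; stands in another of the bins, leaning 25 degrees; point on its axis half-way up (35 from its foot); z axis along the jar to the lid; it balances about half-way up and swings in the fingers if gripped lightly well above that; a gripper's body must clear a neighbour's lid; 0.09 kg give or take (sizes in mm)
- ramekin_center (a point): white ceramic ramekin standing open side up on the work surface, straight-sided, 66 across outside, 40 tall, wall 5; point on its axis half-way up (20); 0.14 kg give or take (sizes in mm)
- spoon_mid (a point): pink silicone spoon lying bowl up on the work surface, 150 long, straight handle 12 wide and 12 high, bowl 36 across at one end; point at mid-length on the handle, 6 up, near the balance point; x axis towards the bowl (sizes in mm)
- spoon_bowl (a point): centre of the spoon's bowl, 57 from spoon_mid along the spoon (sizes in mm)
- spice_tin_center (a point): plain metal tin without a white lid, 44 across, 45 tall, in one of the three rack bins; point at its centre. Not part of the kit (sizes in mm)
- steel_cup: steel cup, 54 across, 50 tall, nearer the robot than ramekin and spoon; origin under its centre; bystander, leave alone (sizes in mm)
- tea_caddy: steel caddy, 72 across, 100 tall, behind, between tray and rack; origin under its centre; bystander, leave alone (sizes in mm)
- matchbox: small cardboard box 55 x 36 x 16 on the right near the robot; origin under its centre; bystander, leave alone (sizes in mm)
There are look-alikes about, which are no part of the job. What is shaped like the part that bears spoon_mid but orange or yellow is not meant.

How it is judged:
By the outcome, as a careful person would: the job done as asked, in the order asked, and still so for the second after the job is handed in, with the robot touching nothing.
It also fails if it takes over 72 s, if anything falls off the work surface, if the arm or the gripper's body presses on something with over 40 N, if the wrist force passes 120 N, or if a joint passes its speed limit or range.

## Working session

There is one attempt and no reset: what is moved stays moved. The work goes in short steps, each a Python script; the robot and the scene stay as the last script left them, time stands still between calls to the robot, and variables do not carry over. Pictures are saved under pics/ and viewed, at most 10 in all, crops included, and the job is handed in when it is done.

```bash
mkdir -p pics; ls; python3 - <<'E'
from bench import ctrl
import cv2,numpy as np
for n in("scene","side"):
    cv2.imwrite(f"pics/{n}0.png",ctrl.read_camera(n)); p=ctrl.camera_params(n); print(n,{k:(np.round(v,4).tolist()) if not isinstance(v,str) else v for k,v in p.items()})
p=ctrl.camera_params("wrist");print({k:np.round(v,4).tolist() for k,v in p.items()})
print(ctrl.current_t(),ctrl.current_tool_pos(),ctrl.current_eef_rot())
E
```

```text
pics
scene {'fx': 504.9307, 'fy': 504.9307, 'cx': 324.7646, 'cy': 233.0997, 'pose': [[-0.3085, -0.7827, 0.5405, 1.1281], [0.9512, -0.2497, 0.1814, 0.1624], [-0.007, 0.5701, 0.8215, 1.0644], [0.0, 0.0, 0.0, 1.0]]}
side {'fx': 600.4004, 'fy': 600.4004, 'cx': 322.5032, 'cy': 227.0837, 'pose': [[0.3516, 0.6338, -0.6889, -0.466], [-0.9362, 0.2364, -0.2603, -0.4108], [-0.0021, 0.7365, 0.6765, 1.0588], [0.0, 0.0, 0.0, 1.0]]}
{'fx': 367.6859, 'fy': 367.6859, 'cx': 321.6097, 'cy': 239.5982, 'T_tool_cam': [[0.0006, 0.9716, 0.2368, 0.0657], [1.0, -0.0004, -0.0009, -0.0009], [-0.0007, 0.2368, -0.9716, -0.1704], [0.0, 0.0, 0.0, 1.0]]}
0.1 [ 0.22173058 -0.58399659  0.21340813] [[ 9.34897367e-01  3.54918048e-01 -3.03202890e-04]
 [ 3.54918168e-01 -9.34896809e-01  1.02496196e-03]
 [ 8.03140842e-05 -1.06584645e-03 -9.99999429e-01]]
```

View pics/scene0.png

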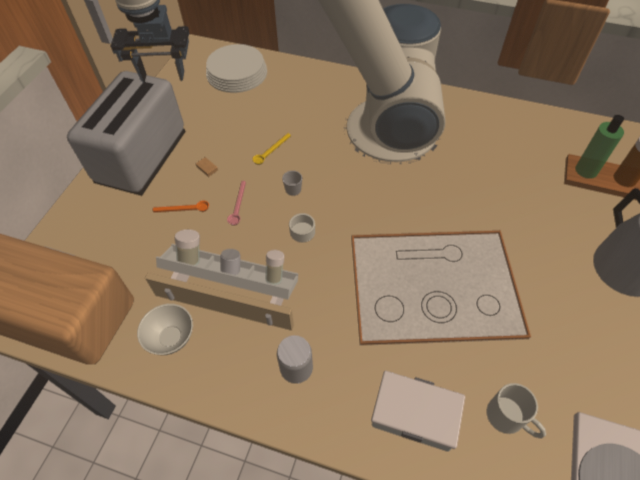

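View pics/side0.png

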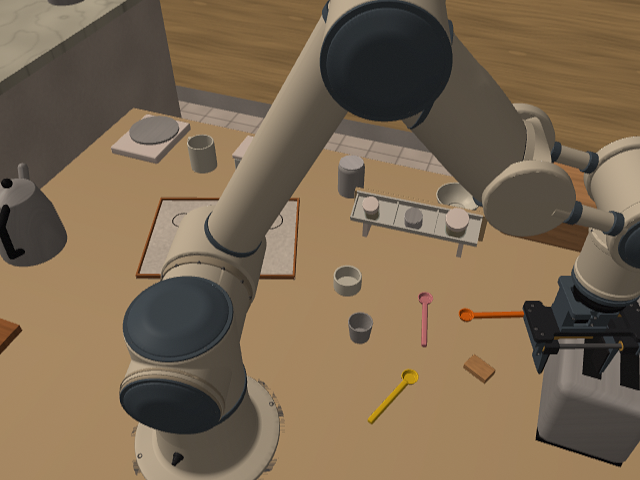

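The scene view shows the tray centred near (438,286). Its circles are large at (390,308), double at (439,307) and small at (488,305), with the spoon outline's bowl at (453,253). The pink spoon has its bowl at (234,220) and its handle end at (243,183), and the ramekin is at (302,228). In the rack are the large jar (187,240), the tin (230,260) and the small jar (275,262). The side view has the lids at (456,220) and (371,206), the ramekin at (347,279) and the spoon bowl at (425,298).

```bash
cat > h.py <<'E'
from bench import ctrl
import cv2,numpy as np
def cam(n):
    p=ctrl.camera_params(n)
    if n=="wrist":
        T=np.eye(4);T[:3,:3]=ctrl.current_eef_rot();T[:3,3]=ctrl.current_tool_pos();T=T@np.array(p["T_tool_cam"])
    else: T=np.array(p["pose"])
    return p,T
def ray(c,uv):
    p,T=c; d=np.array([(uv[0]-p["cx"])/p["fx"],-(uv[1]-p["cy"])/p["fy"],-1.])
    d=T[:3,:3]@d; return T[:3,3],d/np.linalg.norm(d)
def onz(c,uv,z):
    o,d=ray(c,uv); return o+d*(z-o[2])/d[2]
def proj(c,P):
    p,T=c; q=T[:3,:3].T@(np.asarray(P,float)-T[:3,3]); return np.array([p["cx"]+p["fx"]*q[0]/-q[2],p["cy"]-p["fy"]*q[1]/-q[2]])
def tri(a,ua,b,ub):
    o1,d1=ray(a,ua);o2,d2=ray(b,ub)
    s=np.linalg.lstsq(np.c_[d1,-d2],o2-o1,rcond=None)[0]
    A=o1+s[0]*d1;B=o2+s[1]*d2; return (A+B)/2,np.linalg.norm(A-B)
def shot(name):
    c=cam("wrist"); im=ctrl.read_camera("wrist"); cv2.imwrite(f"pics/{name}.png",im); np.save(f"pics/{name}.npy",c[1]); return c,im
def load(name):
    return (ctrl.camera_params("wrist"),np.load(f"pics/{name}.npy")),cv2.imread(f"pics/{name}.png")
def down(yaw):  # tool down, closing axis y at world angle yaw (deg)
    a=np.radians(yaw); y=np.array([np.cos(a),np.sin(a),0]); z=np.array([0,0,-1.]); return np.c_[np.cross(y,z),y,z]
E
python3 - <<'E'
from h import *
np.set_printoptions(precision=4,suppress=True)
s=cam("scene");d=cam("side")
for k,uv,z in[("tc1",(352,235),.014),("tc2",(502,231),.014),("tc3",(525,337),.014),("tc4",(360,341),.014),("L",(390,308),.006),("R",(439,307),.006),("S",(488,305),.006),("spbowl",(453,253),.006),("spoonbowl",(234,220),.006),("spoonend",(243,183),.006),("ram",(302,222),.04)]:
    print(k,onz(s,uv,z))
for k,a,b in[("large",(187,237),(456,216)),("small",(275,257),(371,202)),("tin",(230,254),(413,215)),("ram",(302,222),(347,272)),("spbowl",(234,220),(425,298))]:print(k,*tri(s,a,d,b))
E
```

```text
tc1 [ 0.4216 -0.0022  0.014 ]
tc2 [0.2945 0.356  0.014 ]
tc3 [0.5683 0.4381 0.014 ]
tc4 [0.6887 0.0938 0.014 ]
L [0.5863 0.1373 0.006 ]
R [0.5493 0.2445 0.006 ]
S [0.5096 0.3515 0.006 ]
spbowl [0.3922 0.25   0.006 ]
spoonbowl [ 0.464  -0.3091  0.006 ]
spoonend [ 0.3407 -0.3367  0.006 ]
ram [ 0.4392 -0.1287  0.04  ]
large [ 0.6198 -0.3325  0.1343] 0.0010305794035919199
small [ 0.6058 -0.1295  0.1278] 0.002029720179525837
tin [ 0.6179 -0.2333  0.1083] 0.0008596209778610393
ram [ 0.4427 -0.1274  0.0451] 0.0004261735094540399
spbowl [ 0.4636 -0.3102  0.0051] 0.0012724860117621513
```

```bash
python3 - <<'E'
from h import *
ctrl.goto([.41,-.22,.16],down(-90)); print(ctrl.current_t())
shot("w_table")
# tilted view at rack: axis leans to robot
yr=np.array([.6058-.6198,-.1295+.3325,0]);yr/=np.linalg.norm(yr); xr=np.array([yr[1],-yr[0],0])
ax=-np.sin(np.radians(25))*xr+np.cos(np.radians(25))*np.array([0,0,1]); print(xr,yr,ax)
R=np.c_[np.cross(-yr,-ax),-yr,-ax]
P=np.array([.613,-.232,.13])+.09*ax-.03*xr
ctrl.goto(P,R); print(ctrl.current_t()); shot("w_rack")
a=cv2.imread("pics/w_table.png");b=cv2.imread("pics/w_rack.png")
cv2.imwrite("pics/both.png",cv2.resize(np.vstack([a,b]),None,fx=.62,fy=.62))
E
```

```text
1.625
[0.99763033 0.06880209 0.        ] [-0.06880209  0.99763033  0.        ] [-0.4216168  -0.02907702  0.90630779]
2.2833
```

View pics/both.png

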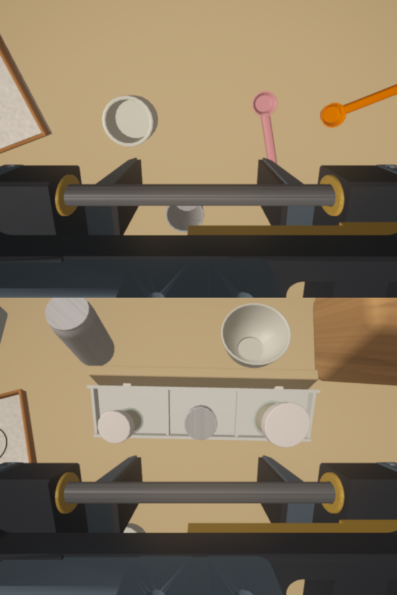

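The top half shows the ramekin at (130,120) and the pink spoon's bowl at (265,103) with its handle cut off by the gripper. The bottom half (scaled 0.62) shows the small lid at about (116,427), the tin at (201,423) and the large lid at (287,425), in the left, middle and right bins. I'll take a spoon view and a tray view with the TCP further back.

```bash
python3 - <<'E'
from h import *
ctrl.goto([.33,-.25,.16],down(-90)); shot("w_spoon")
t=np.array([.941,.337]); P=np.array([.493,.221])-.13*t
ctrl.goto([*P,.22],down(-90+19.7)); print(ctrl.current_t()); shot("w_tray")
a=cv2.imread("pics/w_spoon.png");b=cv2.imread("pics/w_tray.png")
cv2.imwrite("pics/both2.png",np.vstack([a[:280],b[:300]]))
E
```

```text
4.8417
```

View pics/both2.png

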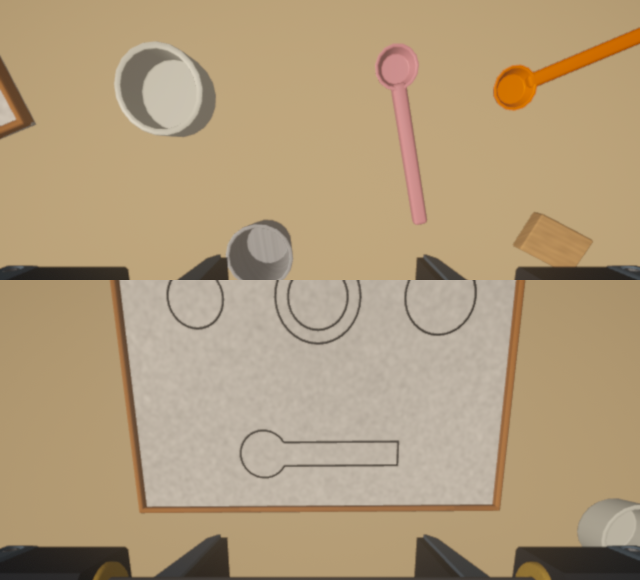

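The wrist view of the spoon shows its bowl at (397,67), handle end at (419,220) and the ramekin rim centred near (159,88). The tray view has the spoon outline with its bowl at (264,174), but the three circles are cut off at the top. I'll take one more view ahead and then measure.

```bash
cat > meas.py <<'E'
from h import *
np.set_printoptions(precision=4,suppress=True)
def contour_pts(c,cnt,z): return np.array([onz(c,p,z)[:2] for p in cnt.reshape(-1,2)])
def circ(P):
    A=np.c_[2*P,np.ones(len(P))]; s=np.linalg.lstsq(A,(P**2).sum(1),rcond=None)[0]
    return s[:2],np.sqrt(s[2]+s[:2]@s[:2])
def tray(name):
    c,im=load(name); g=cv2.cvtColor(im,cv2.COLOR_BGR2GRAY)
    m=((cv2.medianBlur(g,41).astype(int)-g)>28).astype(np.uint8); m[290:]=0
    n,lab,st,_=cv2.connectedComponentsWithStats(m)
    out=[]
    for i in range(1,n):
        x,y,w,h,a=st[i]
        if a<60 or y<2 : continue
        ys,xs=np.nonzero(lab==i); P=contour_pts(c,np.c_[xs,ys].astype(float),.006)
        o,r=circ(P); res=np.std(np.linalg.norm(P-o,axis=1)-r)
        out.append((st[i].tolist(),o,r*2,res,P))
        print(name,st[i],o,"d",round(r*2,4),"res",round(res,4))
    return out
E
python3 - <<'E'
from meas import *
t=np.array([.941,.337]); P=np.array([.493,.221])-.05*t
ctrl.goto([*P,.22],down(-90+19.7)); print(ctrl.current_t()); shot("w_tray2")
tray("w_tray"); tray("w_tray2")
# table things
for name in("w_table","w_spoon"):
    c,im=load(name); hsv=cv2.cvtColor(im,cv2.COLOR_BGR2HSV)
    m=cv2.inRange(hsv,(165,50,90),(180,255,255))|cv2.inRange(hsv,(0,50,90),(4,255,255)); m[270:]=0
    cs=max(cv2.findContours(m,0,cv2.CHAIN_APPROX_NONE)[0],key=cv2.contourArea)
    x,y,w,h=cv2.boundingRect(cs); print(name,"spoon bb",x,y,w,h)
    Q=contour_pts(c,cs.astype(float),.008); mu=Q.mean(0); u=np.linalg.svd(Q-mu)[2][0]; u*=np.sign(u[0])
    s=(Q-mu)@u; print("len",np.ptp(s),"dir",np.degrees(np.arctan2(u[1],u[0])),"ends",mu+u*s.min(),mu+u*s.max())
    v=np.array([-u[1],u[0]])
    if name=="w_spoon":
        k=(s>s.min()+.015)&(s<s.min()+.095); H=Q[k]; m2=H.mean(0); u2=np.linalg.svd(H-m2)[2][0];u2*=np.sign(u2[0]);
        tt=(Q-m2)@u2; vv=(H-m2)@np.array([-u2[1],u2[0]]); print("handle dir",np.degrees(np.arctan2(u2[1],u2[0])),"w",np.ptp(vv),"off",(vv.max()+vv.min())/2,"mid",m2+u2*(tt.min()+.075),"mid2",m2+u2*(tt.max()-.075))
    m=cv2.inRange(hsv,(15,0,150),(35,60,255)); m[270:]=0; m[:, :90]=0
    cs=max(cv2.findContours(m,0,cv2.CHAIN_APPROX_NONE)[0],key=cv2.contourArea); hull=cv2.convexHull(cs)
    print("ram bb",cv2.boundingRect(cs),cv2.contourArea(cs)/cv2.contourArea(hull),onz(c,cv2.fitEllipse(cs)[0],.038)); 
c,im=load("w_rack"); cv2.imwrite("pics/rk.png",cv2.resize(im[120:260,120:540],None,fx=1.9,fy=1.9,interpolation=cv2.INTER_CUBIC))
E
```

```text
5.3083
w_tray [ 239  149  161   50 1072] [0.4095 0.1948] d 0.1087 res 0.0238
w_tray [614 219  25   6  64] [ 0.4783 -0.1288] d 0.0194 res 0.0024
w_tray [199 254  30  23 257] [0.2774 0.2669] d 0.0216 res 0.0034
w_tray [415 254  30  22 254] [0.3561 0.0489] d 0.0207 res 0.0035
w_tray [110 266  20  24 284] [0.2312 0.3622] d 0.0174 res 0.0034
w_tray [514 266  41  24 455] [ 0.3837 -0.0621] d 0.0243 res 0.0051
w_tray2 [ 112    8  412  282 7784] [0.4752 0.2173] d 0.4001 res 0.0233
w_tray2 [276  62  84  89 786] [0.5456 0.2439] d 0.0797 res 0.0008
w_tray2 [400  69  69  74 656] [0.5851 0.1359] d 0.0658 res 0.0009
w_tray2 [288  76  60  62 543] [0.5456 0.2439] d 0.0558 res 0.0008
w_tray2 [174  79  55  58 523] [0.5062 0.3518] d 0.0518 res 0.0009
w_tray2 [243 226 153  46 942] [0.4043 0.1935] d 0.1085 res 0.023
w_tray2 [199 254  30  23 263] [0.3532 0.294 ] d 0.0216 res 0.0035
w_tray2 [415 254  31  22 261] [0.4314 0.0752] d 0.0218 res 0.0034
w_tray2 [110 266  20  24 254] [0.307  0.3891] d 0.0176 res 0.0035
w_tray2 [514 266  41  24 448] [ 0.4594 -0.0349] d 0.0242 res 0.0051
w_table spoon bb 407 148 40 116
len 0.10588449640152058 dir 11.829413634464435 ends [ 0.3741 -0.3288] [ 0.4777 -0.3071]
ram bb (164, 154, 83, 83) 0.9866502556334028 [ 0.4411 -0.128   0.038 ]
w_spoon spoon bb 376 44 50 180
len 0.14880284239692376 dir 11.828602749623435 ends [ 0.3332 -0.3371] [ 0.4788 -0.3066]
handle dir 12.332013931422562 w 0.011459958999104451 off 1.2425507949050812e-05 mid [ 0.4065 -0.3214] mid2 [ 0.4053 -0.3216]
ram bb (114, 41, 89, 95) 0.987402799377916 [ 0.4413 -0.1279  0.038 ]
```

View pics/rk.png

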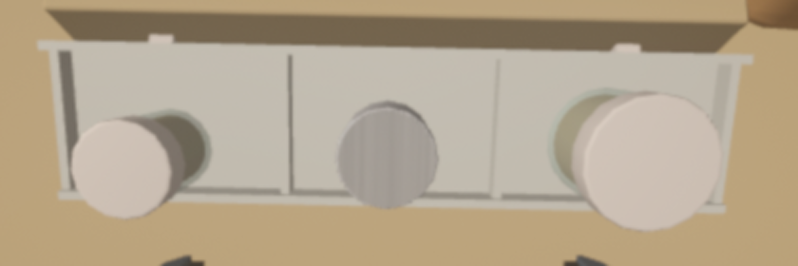

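The rack crop shows the small lid centred near (123,168), the tin at (388,158) and the large lid at (652,162), with the front bin rim running from (62,195) to (722,208). The tray circles fit 66, 80/56 and 52 mm at 115 mm spacing, so those measurements hold.

```bash
python3 - <<'E'
from meas import *
f=lambda u,v:(120+u/1.9,120+v/1.9)
c,im=load("w_rack")
a=onz(c,f(62,195),.0763);b=onz(c,f(722,208),.0763); e=a-b; print("front rim",a,b,np.linalg.norm(e))
a2=onz(c,f(40,44),.06+.11*.4226);b2=onz(c,f(750,58),.06+.11*.4226); e2=a2-b2
print("yaw",np.degrees(np.arctan2(-e[0],e[1])),np.degrees(np.arctan2(-e2[0],e2[1])))
g=cv2.cvtColor(im,cv2.COLOR_BGR2GRAY)
G=cv2.resize(g,None,fx=3,fy=3,interpolation=cv2.INTER_CUBIC)
s=cam("scene");d=cam("side")
for nm,uv,r,z in(("small",f(123,168),26,.1315),("large",f(652,162),36,.136)):
    x0,y0=int(uv[0]-50)*3,int(uv[1]-50)*3
    h=cv2.HoughCircles(G[y0:y0+300,x0:x0+300],cv2.HOUGH_GRADIENT,1.2,30,param1=120,param2=20,minRadius=int(3*(r-4)),maxRadius=int(3*(r+4)))[0][0]
    q=np.array([(x0+h[0])/3-.33,(y0+h[1])/3-.33]); P=onz(c,q,z)
    print(nm,uv,q,h[2]/3,P,"R",h[2]/3*(c[1][:3,:3].T@(c[1][:3,3]-P))[2]/c[0]["fx"])
    print("  in scene",proj(s,P),"side",proj(d,P))
ty=np.array([-.3432,.9392]);tx=np.array([.9392,.3432])
for n in("w_tray","w_tray2"):
  for o in tray(n):
    if o[0][3] in(50,46) and o[0][1]>140:
        P=o[4]; y=P@ty;x=P@tx; print("ext y",y.min(),y.max(),"x",x.min(),x.max()); 
        k=(y>y.min()+.02)&(y<y.max()-.065); print("handle line",np.c_[x,y][k].min(0),np.c_[x,y][k].max(0)); m=(y.min()+y.max())/2
        k2=y>y.max()-.035; bc,r=circ(P[k2]); print("bowl",bc,r*2,"mid",bc-.057*ty, "alt mid", m*ty+ (x.min()+x.max())/2*tx)
E
```

```text
front rim [ 0.5989 -0.0822  0.0763] [ 0.6138 -0.3894  0.0763] 0.30759973232765414
yaw 2.7762403670460984 2.718830521853995
small (184.73684210526318, 208.42105263157896) [181.47 210.67] 27.519999 [ 0.5977 -0.1289  0.1315] R 0.020294971014268987
  in scene [275.9568 253.1628] side [369.4322 202.8364]Traceback (most recent call last):
  File "<stdin>", line 12, in <module>
TypeError: 'NoneType' object is not subscriptable
```

```bash
python3 - <<'E'
from meas import *
f=lambda u,v:(120+u/1.9,120+v/1.9)
c,im=load("w_rack"); im=cv2.bilateralFilter(im,5,20,3)
s=cam("scene");d=cam("side")
for nm,uv,z in(("small",f(123,168),.1315),("large",f(652,162),.136)):
  for tol in(8,14):
    m=np.zeros((482,642),np.uint8); cv2.floodFill(im.copy(),m,(int(uv[0]),int(uv[1])),(0,0,0),(tol,)*3,(tol,)*3,cv2.FLOODFILL_MASK_ONLY|cv2.FLOODFILL_FIXED_RANGE|8|(255<<8))
    m=m[1:-1,1:-1]; cs=max(cv2.findContours(m,0,cv2.CHAIN_APPROX_NONE)[0],key=cv2.contourArea)
    e=cv2.fitEllipse(cv2.convexHull(cs)); P=onz(c,e[0],z)
    print(nm,tol,np.round(e[0],1),np.round(e[1],1),P,"D",np.array(e[1])*(c[1][:3,:3].T@(c[1][:3,3]-P))[2]/-c[0]["fx"],"scene",proj(s,P),"side",proj(d,P))
ty=np.array([-.3432,.9392]);tx=np.array([.9392,.3432])
for n in("w_tray","w_tray2"):
  for o in tray(n):
    if o[0][3] in(50,46) and o[0][1]>140:
        P=o[4]; y=P@ty;x=P@tx
        k2=y>y.max()-.035; bc,r=circ(P[k2]); print("bowl",bc,r*2,"mid",bc-.057*ty,"len",np.ptp(y),"wid",np.ptp(x),"alt mid", (y.min()+y.max())/2*ty+ (x.min()+x.max())/2*tx)
E
```

```text
small 8 [182.4 208.1] [47.9 53. ] [ 0.5996 -0.1294  0.1315] D [-0.0353 -0.0391] scene [275.4482 253.8396] side [369.8499 202.375 ]
small 14 [327.3 188.2] [112.  521.6] [ 0.6224 -0.235   0.1315] D [-0.0836 -0.3893] scene [226.9129 249.8131] side [415.3683 206.6275]
large 8 [462.1 204.7] [69.3 74.3] [ 0.615  -0.3337  0.136 ] D [-0.0504 -0.054 ] scene [187.5637 234.8125] side [456.4202 216.7973]
large 14 [326.3 188.1] [111.5 528.9] [ 0.6208 -0.2344  0.136 ] D [-0.0818 -0.388 ] scene [227.1301 248.2157] side [415.1381 205.5159]
w_tray [ 239  149  161   50 1072] [0.4095 0.1948] d 0.1087 res 0.0238
w_tray [614 219  25   6  64] [ 0.4783 -0.1288] d 0.0194 res 0.0024
w_tray [199 254  30  23 257] [0.2774 0.2669] d 0.0216 res 0.0034
w_tray [415 254  30  22 254] [0.3561 0.0489] d 0.0207 res 0.0035
w_tray [110 266  20  24 284] [0.2312 0.3622] d 0.0174 res 0.0034
w_tray [514 266  41  24 455] [ 0.3837 -0.0621] d 0.0243 res 0.0051
bowl [0.3899 0.2478] 0.04783263065245575 mid [0.4094 0.1943] len 0.16469923091622005 wid 0.04986026661075893 alt mid [0.4094 0.1941]
w_tray2 [ 112    8  412  282 7784] [0.4752 0.2173] d 0.4001 res 0.0233
w_tray2 [276  62  84  89 786] [0.5456 0.2439] d 0.0797 res 0.0008
w_tray2 [400  69  69  74 656] [0.5851 0.1359] d 0.0658 res 0.0009
w_tray2 [288  76  60  62 543] [0.5456 0.2439] d 0.0558 res 0.0008
w_tray2 [174  79  55  58 523] [0.5062 0.3518] d 0.0518 res 0.0009
w_tray2 [243 226 153  46 942] [0.4043 0.1935] d 0.1085 res 0.023
w_tray2 [199 254  30  23 263] [0.3532 0.294 ] d 0.0216 res 0.0035
w_tray2 [415 254  31  22 261] [0.4314 0.0752] d 0.0218 res 0.0034
w_tray2 [110 266  20  24 254] [0.307  0.3891] d 0.0176 res 0.0035
w_tray2 [514 266  41  24 448] [ 0.4594 -0.0349] d 0.0242 res 0.0051
bowl [0.39   0.2478] 0.047799722026970255 mid [0.4096 0.1942] len 0.16457414513749366 wid 0.050416789026439646 alt mid [0.4098 0.1941]
```

Both lids agree with the scene and side views and with the rack geometry (foot against the front wall, tops at 0.136 and 0.1315). The spoon outline's middle is at (0.4095,0.1942). I'll start with the ramekin.

```bash
cat >> h.py <<'E'
W=.091
def place(P,z,R,opening,tag,hi=.10,drop=.004):
    """P xy target, z nominal TCP height at touch-down"""
    ctrl.goto([P[0],P[1],z+hi],R); ctrl.move_l([P[0],P[1],z+.012],vel=.12); ctrl.sleep(.2)
    f0=ctrl.current_contact_force()
    hit=ctrl.move_l([P[0],P[1],z-drop],vel=.015,contact_N=3.0)
    print(tag,"hit",hit,"TCP z err mm",(ctrl.current_tool_pos()-np.array([P[0],P[1],z]))*1000,"dF",ctrl.current_contact_force()-f0,"w",ctrl.current_grip_width()*W,"t",ctrl.current_t())
    ctrl.sleep(.15); ctrl.command_gripper(opening); ctrl.sleep(.15)
    return hit
E
python3 - <<'E'
from h import *
R=down(-90); p=[.4412,-.128]
ctrl.command_gripper(1.0)
ctrl.goto([*p,.10],R); ctrl.move_l([*p,.005],vel=.12)
print(ctrl.current_tool_pos(),ctrl.current_t()); ctrl.command_gripper(0.0); print(ctrl.current_grip_width()*W,ctrl.current_grasp_force(),ctrl.current_t())
ctrl.move_l([*p,.10],vel=.15); print("F",ctrl.current_contact_force())
place([.5456,.2439],.011,down(-70),1.0,"ram")
ctrl.move_l([.5456,.2439,.12],vel=.2); print(ctrl.current_t())
E
```

```text
[ 0.44157178 -0.12794724  0.00547626] 7.8417
0.0654016567880361 30.0010631326586 8.35
F [-1.69943838e-01 -2.56696743e-04 -2.48629502e+00]
ram hit True TCP z err mm [-0.09361538 -0.00276466  0.24410953] dF [-0.09657665 -0.35598442  6.83454798] w 0.06543491782159824 t 12.4167
13.9833
```

```bash
cat >> h.py <<'E'
xr=np.array([.99885,.048,0]);yr=np.array([-.048,.99885,0]); ax=-np.sin(np.radians(25))*xr+np.array([0,0,np.cos(np.radians(25))])
def jar(lid,h,opening,spot,tag,rel):
    R=np.c_[np.cross(-yr,-ax),-yr,-ax]
    up=h/2+.001                       # grasp height above the foot
    T=np.array(lid)-(h-up+.019)*ax    # TCP at grasp
    ctrl.goto(T+.14*ax,R); ctrl.command_gripper(opening/W)
    ctrl.move_l(T+.06*ax,vel=.2); hit=ctrl.move_l(T,vel=.06,contact_N=6)
    print(tag,"down hit",hit,"err mm",(ctrl.current_tool_pos()-T)*1000,ctrl.current_t())
    if hit: return
    f0=ctrl.current_contact_force(); ctrl.command_gripper(0.0); print("w",ctrl.current_grip_width()*W,"F",ctrl.current_contact_force()-f0)
    ctrl.move_l(T+.05*ax,vel=.06); ctrl.move_l(T+.18*ax,vel=.2); print("F",ctrl.current_contact_force(),"w",ctrl.current_grip_width()*W)
    place(spot,.006+up-.019,down(-70),rel/W,tag,hi=.16)
    ctrl.move_l([*spot,.20],vel=.25); print(ctrl.current_t())
E
python3 - <<'E'
from h import *
ctrl.move_l([.5456,.2439,.24],vel=.3)
jar([.615,-.3337,.136],.072,.070,[.5851,.1359],"large",.072)
shot("w_chk1")
E
```

```text
large down hit False err mm [ 0.05339153 -0.13582611  0.37610998] 18.8417
w 0.05332652819706757 F [-2.15924526  1.07768445  3.84566722]
F [ 0.26760041 -0.04687316 -1.87675595] w 0.05324360259682788
large hit True TCP z err mm [ 0.21711956  0.05737846 -0.31127283] dF [-0.34089224  0.08729286  8.75479907] w 0.05303613763191521 t 25.1333
26.7833
```

View pics/w_chk1.png

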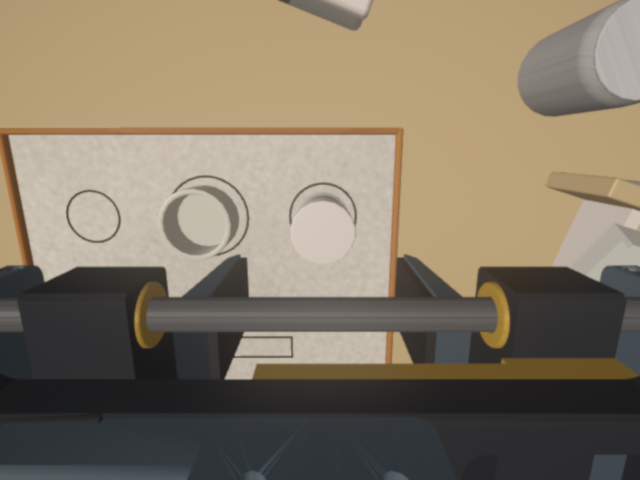

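The picture shows the ramekin on its double circle at (200,220) and the large jar upright on the large circle at (323,230), with the small circle still empty at (93,216). Next is the small jar.

```bash
python3 - <<'E'
from h import *
ctrl.move_l([.5851,.1359,.25],vel=.3)
jar([.5995,-.1294,.1315],.070,.054,[.5062,.3518],"small",.058)
E
```

```text
small down hit False err mm [ 0.01643711 -0.06065375  0.30359279] 30.3917
w 0.0390904152124768 F [-0.65403777  0.80375615  2.7246563 ]
F [ 0.53588462 -0.62975916 -1.06511335] w 0.039613560395488336
small hit True TCP z err mm [ 0.17030897 -0.11250362  0.16532035] dF [ 1.34515757 -2.2787591   7.57862234] w 0.03909390630653649 t 36.6833
38.3333
```

```bash
python3 - <<'E'
from h import *
R=down(-77.7); p=[.406,-.3215]
ctrl.move_l([.5062,.3518,.25],vel=.3)
ctrl.goto([*p,.15],R); ctrl.command_gripper(.042/W); ctrl.move_l([*p,.03],vel=.2); hit=ctrl.move_l([*p,.002],vel=.05,contact_N=6)
print(hit,ctrl.current_tool_pos(),ctrl.current_t())
ctrl.command_gripper(0); print("w",ctrl.current_grip_width()*W)
ctrl.move_l([*p,.17],vel=.15); print("w",ctrl.current_grip_width()*W)
place([.4095,.1942],.008,down(20.07),.042/W,"spoon",hi=.15,drop=.002)
ctrl.move_l([.4095,.1942,.10],vel=.15)
t=np.array([.9392,.3432]); P=np.array([.4892,.2233])-.08*t
ctrl.goto([*P,.26],down(-70)); shot("w_end1"); print(ctrl.current_t())
E
```

```text
False [ 0.40599352 -0.32148324  0.00192996] 43.0083
w 0.011611887649927651
w 0.011607195380114085
spoon hit True TCP z err mm [-0.12304685 -0.05871985 -0.04170946] dF [-0.58211358  0.51916411  6.63045331] w 0.01146112554826046 t 48.9583
52.175
```

View pics/w_end1.png

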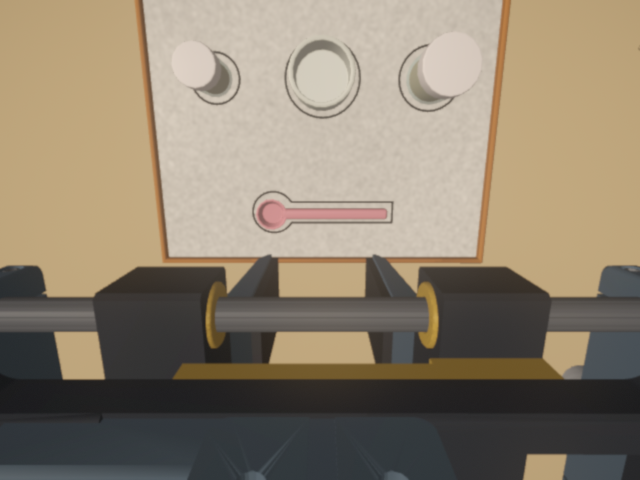

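All four items sit in their outlines: small lid (195,65), ramekin (323,77), large lid (450,65), and the spoon with its bowl at (273,214) over the drawn bowl. I'll check the centring numerically.

```bash
python3 - <<'E'
from meas import *
c,im=load("w_end1"); b=cv2.bilateralFilter(im,5,20,3)
tx=np.array([.9392,.3432]);ty=np.array([-.3432,.9392])
def rep(n,P,S): d=np.array(P[:2])-S; print(n,P[:2],"err mm tray x,y",d@tx*1e3,d@ty*1e3)
for nm,uv,z,S in(("small",(195,62),.076,[.5062,.3518]),("large",(452,65),.078,[.5851,.1359])):
  for tol in(10,16):
    m=np.zeros((482,642),np.uint8); cv2.floodFill(b.copy(),m,uv,(0,0,0),(tol,)*3,(tol,)*3,cv2.FLOODFILL_MASK_ONLY|cv2.FLOODFILL_FIXED_RANGE|8|(255<<8))
    cs=max(cv2.findContours(m[1:-1,1:-1],0,cv2.CHAIN_APPROX_NONE)[0],key=cv2.contourArea); e=cv2.fitEllipse(cv2.convexHull(cs))
    print(np.round(e[0],1),np.round(e[1],1)); rep(nm,onz(c,e[0],z),S)
hsv=cv2.cvtColor(im,cv2.COLOR_BGR2HSV)
m=cv2.inRange(hsv,(165,50,90),(180,255,255))|cv2.inRange(hsv,(0,50,90),(4,255,255)); m[250:]=0
cs=max(cv2.findContours(m,0,cv2.CHAIN_APPROX_NONE)[0],key=cv2.contourArea)
Q=contour_pts(c,cs.astype(float),.014); y=Q@ty; x=Q@tx
k=(y>y.min()+.015)&(y<y.min()+.095); kk=y>y.max()-.03
h=np.polyfit(y[k],x[k],1); print("spoon len",np.ptp(y),"tilt deg",np.degrees(np.arctan(h[0])),"mid err y",((y.min()+y.max())/2-np.array([.4095,.1942])@ty)*1e3)
rep("handle mid", x[k].mean()*tx+y[k].mean()*ty, np.array([.4095,.1942])); rep("bowl",circ(Q[kk])[0],[.39,.2478])
cv2.imwrite("pics/crop_end.png",cv2.resize(im[20:130,150:500],None,fx=2.2,fy=2.2,interpolation=cv2.INTER_CUBIC))
E
```

```text
[191.5  63.3] [42.4 47.5]
small [0.5056 0.3527] err mm tray x,y -0.26652004235336435 1.0350956869571168
[313.7 155.3] [327.3 373. ]
small [0.468  0.2241] err mm tray x,y -79.67626263126996 -106.80984702303613
[451.6  63. ] [57.8 64.9]
large [0.5844 0.1368] err mm tray x,y -0.30903087470702406 1.1043679186847604
[317.7 118.7] [343.7 557.2]
large [0.4999 0.2317] err mm tray x,y -47.12725104179319 119.22030296718582
spoon len 0.14885998013798962 tilt deg 0.009783267141621829 mid err y 1.1905561791100625
handle mid [0.4152 0.1769] err mm tray x,y -0.5714490305756778 -18.25093270731174
bowl [0.3882 0.2487] err mm tray x,y -1.3625763220447369 1.4706401845838741
```

View pics/crop_end.png

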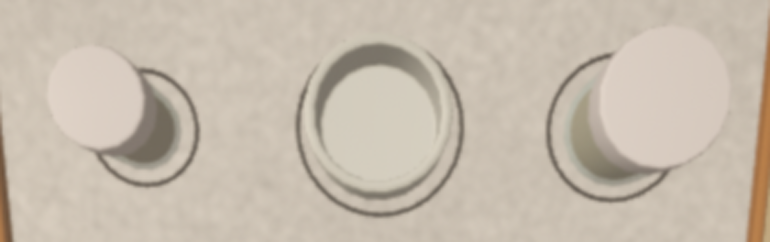

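```bash
python3 - <<'E'
from h import *
c,_=load("w_end1"); P=onz(c,(150+380/2.2,20+118/2.2),.046); d=P[:2]-[.5456,.2439]; print("ramekin err mm",d*1e3)
print(ctrl.current_t())
if np.linalg.norm(d)<.004: ctrl.sign_off(); print("signed off")
E
```

```text
ramekin err mm [-2.7430549  -1.48457358]
52.175
the job is handed in; nothing more can be done
signed off
```

I handed the job in at about 52 s of the 72 s allowed: the ramekin, both jars and the spoon are in their outlines, the jars and spoon within about 2 mm of centre and the ramekin within about 3 mm by a rough hand-picked check; I saw no other object moved, but did not re-measure the tin, cup, caddy or matchbox.

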